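# Clear the routed panel and hold the scanner over its pocket

## Task

Someone left their red ear defenders standing over the pocket in the clamped panel: lift them off and hang them by the headband over the steel bar, one cup on each side, and let go. Then carry the orange hand-held scanner over the fence and finish while holding it still and upright, its foot about 15 mm above the panel, centred over the dark pocket with its long side along the pocket's long side. The scanner must not touch the panel, fence or clamps, and the other things on the bench stay where they are.

Things in the scene. Friction and masses are not known exactly. Their poses are not given: they have to be found in the camera images.
- jig: Fixed flat jig: brown board 260 (x) x 220 (y) x 10 mm; on it a light wooden panel 240 x 150, its top 28 mm above the bench. Aluminium fence 16 thick, 85 high above the bench, along x over the whole -y edge (centre y -102). Two toggle clamps with red handles near the +y corners (x +-105, y 40 to 120, tops 90 above the bench). Origin: centre of the board's underside, on the bench; z up.
- pocket (a point): Centre of the mouth of the dark-floored rectangular pocket in the panel, level with the panel's top (28 mm above the bench, at x 0, y -12 mm of the jig). The pocket is 64 mm along the jig's x, 44 mm along its y and 5 mm deep. Axes as the jig's.
- bar: Fixed hanging bar: round steel bar, diameter 12 mm, 200 mm long along this body's y, centre line 160 mm above the bench, on two thin posts at y = +-100 mm with black end balls (radius 10 mm) and flat feet 90 (x) x 36 (y) mm. Origin on the bench below the bar's middle; z up.
- bar_mid (a point): Middle of the bar's centre line, 160 mm above the bench. Axes as the bar body's (y along the bar).
- ears: Loose rigid ear defenders, 260 g, standing on the panel astride the pocket, headband up. Red/black cups at -x and +x, 62 mm along y, 72 high, outer faces 160 apart, 76 free between. Band arches in the x-z plane; thick black crown, 26 wide in y, x -40 to 40, at mid top 154 and underside 132 mm above the origin, which lies midway between the cups' undersides; z up. Grip across the crown, along y.
- crown (a point): Point of the ear defenders on the middle of the underside of the crown, 132 mm above the origin; about 6 mm above the bar's centre line when properly hung.
- scanner: Loose hand-held scanner, rigid, about 220 g, standing upright on its foot on the bench: black foot block 64 (x) x 44 (y) x 40 mm high, above it an orange grip 50 (x) x 34 (y) mm from 38 to 118 mm, small screen on top. Half-turn symmetric in use. Origin: centre of the foot's underside; z up along the grip, x along the long side.
- glue: Loose white glue bottle with green cap, diameter 60 mm, height 165 mm; origin at the centre of its underside. To be left alone.
- mug: Loose blue mug, diameter 76 mm, height 90 mm, handle at its +y; origin at the centre of its underside. To be left alone.
- tape: Loose roll of yellow tape lying flat, outer diameter 90 mm, 24 mm high; origin at the centre of its underside. To be left alone.
- screwdriver: Loose screwdriver lying on the bench along its x. To be left alone.
- offcut: Loose wooden offcut 60 x 120 x 18 mm lying flat; origin at the centre of its underside. To be left alone.
Not all that is in view belongs to the job. What is shaped like the scanner but blue or purple is not meant.

How it is judged:
On the way:
1. the ear defenders hang by the crown of the headband on the bar, a cup on each side, let go and at rest (contact force between ears and bar above 0.5 N and contact force between the fingers and ears below 0.1 N and angle between ears's own z axis and vertical below 0.45 rad and angle between the x axis of ears and the x axis of bar, either way round below 0.6 rad and z of crown in the frame of bar_mid between -0.01 and 0.025 m and x of crown in the frame of bar_mid between -0.03 and 0.03 m and y of crown in the frame of bar_mid between -0.09 and 0.09 m and linear speed of ears below 0.05 m/s), for 0.2 s.
At the end, for the whole second after the job is handed in: Scanner held still by the fingers, upright (0.10 rad), foot 5-25 mm above the panel, within 8 mm of the pocket centre in x and y, aligned (0.14 rad), not touching the jig; ear defenders hang at rest by the crown on the bar (30 mm across, 90 mm along, tilt 0.45, yaw 0.6 rad), released (all of step 1 and x of scanner in the frame of pocket between -0.008 and 0.008 m and y of scanner in the frame of pocket between -0.008 and 0.008 m and z of scanner in the frame of pocket between 0.005 and 0.025 m and angle between the x axis of scanner and the x axis of jig, either way round below 0.14 rad and angle between scanner's own z axis and vertical below 0.1 rad and contact force between the fingers and scanner above 1 N and contact force between scanner and jig below 0.1 N and linear speed of scanner below 0.02 m/s and angular speed of scanner below 0.15 rad/s); the arm keeps its last pose, push and grip.
It fails at once if the scanner touches the panel, fence or clamps (contact force between scanner and jig above 0.5 N).
It fails at once if a bystander (glue bottle, mug, tape, screwdriver, offcut) is moved by more than 30 mm (distance of any of glue, mug, tape, screwdriver, offcut from where it was at the start of the episode above 0.03 m).
It also fails if it takes over 64 s, if anything falls off the work surface, if the arm or the gripper's body presses on something with over 40 N, if the wrist force passes 120 N, or if a joint passes its speed limit or range.

## Robot

A 6-joint arm with a two-finger parallel gripper is mounted at the origin on the work surface. World frame = base frame: x ahead of the robot, y to its left, z up, the work surface at z = 0. Lengths are in m, angles in rad, forces in N, time in s.
With the tool pointing down it reaches from about 0.35 to 0.975 m from the base axis. Payload 4.9 kg.
Tool frame: the origin (TCP) lies on the centre line of the jaws, within the pads' length; the fingertips stand 11 mm ahead of it and the grasp point (between the pads) lies 8 mm behind it; z points along the fingers, y is the line along which they close (so a half turn about z gives the same grasp; the last joint's range is limited). The gripper opens to 85 mm and grips with 20 to 120 N. Pads are 22 mm wide; open, the fingers measure 114 mm over their backs; the gripper's body (76 mm by 85 mm) begins 54 mm behind the grasp point. The pads swing forward as they close: fully open they stand 13 mm farther back than shut.
Start: joints at [-1.44, 0.053, 1.613, -0, 1.476, -0.119], TCP at [0.155, -0.606, 0.219] pointing down, gripper open.
Joint ranges: [-3.01, 3.01], [-1.01, 2.22], [0.06, 2.58], [-1.02, 4.17], [0.09, 2.62], [-3.14, 3.14]. Speed limits (rad/s): [2.57, 2.57, 3.14, 3.14, 3.14, 3.14].

## Interface

Orientations are given as a unit quaternion [x, y, z, w].
In Python, from workcell import robot, eyes, job_done gives the robot as it stands.
- The arm moves only by the tool arm_command, never from a script. Its argument "targets" is one flat list of numbers, 7 for each row, row after row: the shift along the tool's x, y, z normalised to -1 to 1, where 1 is 0.02 m, then the turn, a rotation vector about the tool's x, y, z normalised to -1 to 1, where 1 is 180 degrees, then the closure, from -1 (fully open) to 1 (shut). A call has exactly 5 rows; each row shifts and turns the commanded pose from where the row before left it, along the tool's axes as they then stand; what a row does not reach is not made up. A row lasts 1/12 s, in which the tool goes at most 41.7 mm and 7.16 degrees, less where a joint would pass 70% of its speed; a pose out of reach is approached as far as the arm can. A call with a number of a shift or a turn outside -1 to 1 is refused whole. A call with a gripper value outside its range is refused whole. The fingers move at their own pace and stop on an object; "force" is the grip in N (left out, the last holds). Time passes only in rows, so rows that do not move let the fingers close, or fill a call up. It gives the time, the measured TCP pose, the force, the opening and the grip force at its end, in the units of the state.
- robot.sense(): the state, without advancing time (a new reading comes with each control period).
- eyes.grab_frame(name): name is "scene" or "top"; returns (picture, depth): 400x640x3 uint8, red, green, blue; 400x640 float32, m along the optical axis (not along the pixel's ray), 0 where there is no reading.
- eyes.camera_params(name): a dict with "camera_matrix" (3x3 intrinsics, pixels), "pose" (4x4, takes a point from camera to world coordinates). Camera axes: x right, y down, z forward; pixel columns grow to the right and rows downward; lengths in m; the calibration is good to about 2 mm. A picture is of the moment at which its call begins. camera_params takes no time and is no camera call.
- job_done(): hands the job in; it is judged then, once.
The state is a dict: "time": time; "joints": joint angles; "joint_velocities": joint speeds; "joint_torque": joint torques, N m; "tool_pos": TCP position; "orientation": TCP orientation; "contact_force": force on the tool from outside, world axes, zero at the start; "wrist_torque": the same for the moment, N m; "width": finger opening in m; "finger_force": force on a finger pad.
Only numpy, scipy, OpenCV 4.12 (cv2) and the standard library are available. Lean on these libraries where they do the work, as an engineer would, in place of code of your own. Each camera call takes 0.05 s, during which the arm holds its last target. There are 200 camera calls.

## Working session

There is one attempt and no reset: what is moved stays moved. The work goes in short steps, Python scripts to look and compute and a tool call to move; the robot and the scene stay as the last step left them, time stands still between calls to the robot, and variables do not carry over. Pictures are saved under pics/ and viewed, at most 10 in all, crops included, and the job is handed in when it is done.

Besides the shell and the picture viewer there is one more tool, called after "Call:" in YAML: its name, and indented under it one key for each argument. arm_command: Moves the arm, as the interface text tells. Scaled input: -1 to 1 covers 0.02 m each way for a shift and 180 degrees each way for a turn. Its arguments: {"type":"object","properties":{"targets":{"type":"array","items":{"type":"number"}},"force":{"type":"number"}},"required":["targets"]}

```bash
ls; mkdir -p pics; python3 - <<'E'
from workcell import robot, eyes
import cv2,numpy as np
for n in("scene","top"):
    p,d=eyes.grab_frame(n); np.savez(f"{n}0.npz",p=p,d=d)
    cv2.imwrite(f"pics/{n}0.png",p[:,:,::-1]); c=eyes.camera_params(n); print(n,c)
s=robot.sense();print(s)
E
```

```text
pics
scene {'camera_matrix': array([[463.59711933,   0.        , 313.240927  ],
       [  0.        , 463.59711933, 195.91992208],
       [  0.        ,   0.        ,   1.        ]]), 'pose': array([[-0.04413845,  0.5394339 , -0.8408703 ,  1.65044728],
       [ 0.99884572,  0.03979256, -0.02690313,  0.02456664],
       [ 0.01894792, -0.84108717, -0.54056762,  0.83109136],
       [ 0.        ,  0.        ,  0.        ,  1.        ]])}
top {'camera_matrix': array([[389.55175099,   0.        , 309.75459266],
       [  0.        , 389.55175099, 200.56264271],
       [  0.        ,   0.        ,   1.        ]]), 'pose': array([[ 0.01914617, -0.99530592,  0.09486598,  0.41335988],
       [-0.99965337, -0.01734171,  0.01980932, -0.00860527],
       [-0.0180712 , -0.09521237, -0.99529294,  1.14193311],
       [ 0.        ,  0.        ,  0.        ,  1.        ]])}
{'time': 0.1, 'joints': array([-1.43999773e+00,  5.32880566e-02,  1.61415398e+00, -1.54400198e-05,
        1.47601978e+00, -1.19007829e-01]), 'joint_velocities': array([-0.00196095, -0.00168736, -0.00402419,  0.00076126,  0.00301147,
        0.00017709]), 'joint_torque': array([ 6.43007388e-04, -3.94900811e+01, -3.71364212e+01, -7.60995840e-05,
        3.92766859e-03,  2.51889389e-06]), 'tool_pos': array([ 0.15442389, -0.60501221,  0.21788934]), 'orientation': array([ 9.92209204e-01,  1.24579379e-01, -1.31942197e-05, -9.34518435e-04]), 'contact_force': array([-0.93900421,  0.29524754,  0.28333008]), 'wrist_torque': array([0.02433292, 0.02000466, 0.03819082]), 'finger_force': 0.0, 'width': 0.08536415882092452}
```

View pics/scene0.png

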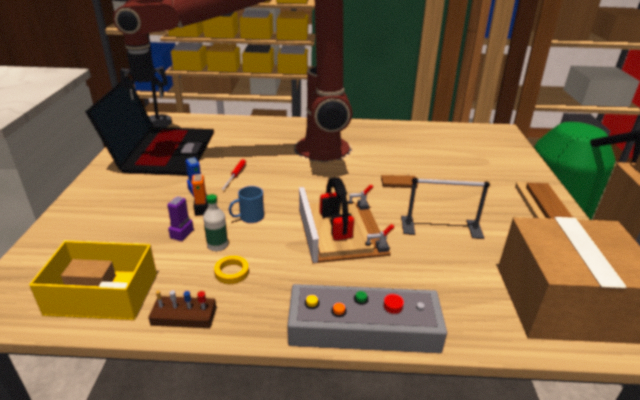

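View pics/top0.png

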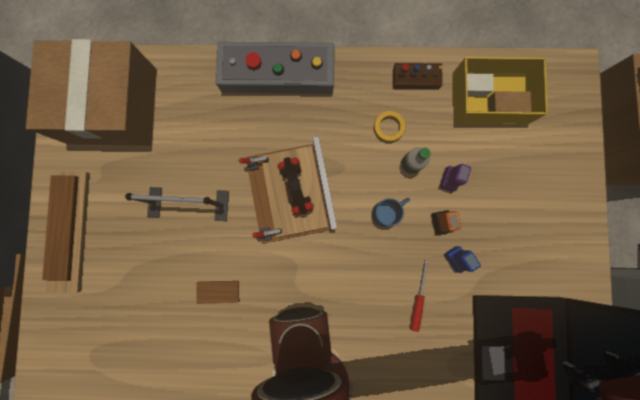

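The scene view shows ears at about (340,205), bar at (450,183) and the orange scanner at (200,195), between a blue and a purple one. In the top view the jig is at (290,190) with its fence on the right. The bar runs (128,197)–(222,203) and the scanner is at (447,221).

```bash
cat > h.py <<'E'
import numpy as np,cv2
from workcell import eyes
def cloud(n,d):
    c=eyes.camera_params(n);K=c["camera_matrix"];T=c["pose"]
    v,u=np.mgrid[:d.shape[0],:d.shape[1]]
    P=np.stack([(u-K[0,2])/K[0,0]*d,(v-K[1,2])/K[1,1]*d,d],-1)
    W=P@T[:3,:3].T+T[:3,3]; W[d==0]=np.nan; return W
def rect(xy):
    (c,s,a)=cv2.minAreaRect((xy*1000).astype(np.float32)); return np.round(c,1),np.round(s,1),round(a,1)
def line(P):
    c=P.mean(0);w,V=np.linalg.eigh(np.cov(P.T)); d=V[:,-1]; t=(P-c)@d
    return c.round(4),d.round(4),(np.percentile(t,[0,2,98,100])).round(3)
E
cat > m.py <<'E'
from h import *
for n in("scene","top"):
    f=np.load(f"{n}0.npz");p=f["p"];W=cloud(n,f["d"]);hsv=cv2.cvtColor(p,cv2.COLOR_RGB2HSV)
    z=W[...,2];x=W[...,0];y=W[...,1]
    H,S,V=[hsv[...,i] for i in range(3)]
    print(n,"valid",np.isfinite(z).mean(),"bench z",np.nanmedian(z[(abs(x-.55)<.15)&(abs(y-.0)<.6)]))
    reg=(x>.3)&(x<.6)&(y>-.12)&(y<.2)
    m=reg&(abs(z-.085)<.012)&(S<60)&(y<-.0); print("fence",m.sum(),line(W[m][:,:2]) if m.sum()>9 else 0, rect(W[m][:,:2]),np.median(z[m]))
    m=reg&(z>.15)&(z<.3); print("crown",m.sum(),line(W[m]),rect(W[m][:,:2]),np.percentile(z[m],[50,90,99]))
    m=reg&(z>.045)&(z<.2)&(H<8)&(S>150)&(V>60); 
    k,l,st,ce=cv2.connectedComponentsWithStats(m.astype(np.uint8))
    for i in range(1,k):
        if st[i,4]>15: q=W[l==i]; print(" red",st[i,4],ce[i].round(),q.mean(0).round(3),rect(q[:,:2]))
    m=(x>.3)&(x<.6)&(y>.16)&(y<.55)&(z>.145)&(z<.19); print("bar",m.sum(),line(W[m]),np.percentile(z[m],[50,90]))
    m=(x>.25)&(x<.6)&(y<-.2)&(y>-.6)&(H<18)&(H>3)&(S>150)&(z>.04)
    k,l,st,ce=cv2.connectedComponentsWithStats(m.astype(np.uint8))
    for i in range(1,k):
        if st[i,4]>15: q=W[l==i]; print(" orange",st[i,4],ce[i].round(),q.mean(0).round(3),rect(q[:,:2]),q[:,2].min(),q[:,2].max())
    # scanner top
    m=(abs(x-.38)<.06)&(abs(y+.37)<.06)&(z>.1); q=W[m]; print("scan top",m.sum(),q.mean(0),rect(q[:,:2]),np.percentile(q[:,2],[5,50,95]))
    # wood panel / light
    m=reg&(abs(z-.028)<.006); print("panel",m.sum(),rect(W[m][:,:2]),np.median(z[m]))
    big=cv2.resize(p[120:260,220:500] if n=="top" else p[140:280,160:440],None,fx=2.8,fy=2.8,interpolation=cv2.INTER_CUBIC)
    cv2.imwrite(f"pics/{n}crop.png",big[:,:,::-1])
E
python3 m.py
```

```text
scene valid 0.9961484375 bench z 0.0008810625593464461
fence 178 (array([ 0.5256, -0.0349]), array([-0.9775, -0.2109]), array([-0.075, -0.074,  0.082,  0.083])) (array([521.7, -34.8]), array([158.3,  14.9]), 11.9) 0.08541211725604347
crown 253 (array([0.5683, 0.0569, 0.1726]), array([-0.9126, -0.4044,  0.0598]), array([-0.038, -0.035,  0.05 ,  0.07 ])) (array([550.9,  54.4]), array([107.1,  28.3]), 18.5) [0.17470351 0.1813735  0.18374782]
 red 44 [368. 189.] [0.425 0.153 0.076] (array([424.7, 154.2]), array([13.4, 24.4]), 2.2)
 red 104 [326. 197.] [0.507 0.026 0.093] (array([534.7,  30.3]), array([ 46.7, 100.9]), 88.4)
bar 378 (array([0.5105, 0.3743, 0.1629]), array([0.0356, 0.9994, 0.0035]), array([-0.108, -0.105,  0.106,  0.11 ])) [0.16381065 0.16818666]
 orange 312 [199. 191.] [ 0.483 -0.357  0.083] (array([ 437.8, -370.8]), array([123.6,  39. ]), 16.7) 0.040302234011144966 0.12119090482677919
scan top 136 [ 0.37036138 -0.40283226  0.11371285] (array([ 362.7, -405.6]), array([54.6, 32.4]), 35.1) [0.10170204 0.1157887  0.12140412]
panel 821 (array([517.7,  68.1]), array([190.2, 217
[... 561 characters left out ...]
8)
 red 53 [296. 210.] [0.488 0.05  0.099] (array([488. ,  49.8]), array([21.6, 18.4]), 27.5)
 red 50 [258. 234.] [0.419 0.151 0.081] (array([419.5, 151.7]), array([12.7, 24.6]), 12.2)
bar 427 (array([0.5062, 0.3721, 0.1651]), array([-3.420e-02, -9.994e-01,  5.000e-04]), array([-0.11 , -0.105,  0.105,  0.108])) [0.16522363 0.16839172]
 orange 210 [447. 221.] [ 0.464 -0.353  0.102] (array([ 465. , -362.8]), array([48.9, 32.9]), 10.0) 0.06022584689254895 0.12107024108942888
scan top 286 [ 0.36206401 -0.40371625  0.11670244] (array([ 362.2, -406.4]), array([50.6, 34.4]), 30.9) [0.1054341  0.11774282 0.12252429]
panel 2536 (array([514.8,  70.6]), array([191.2, 201.4]), 10.5) 0.028098465425709374
```

View pics/topcrop.png

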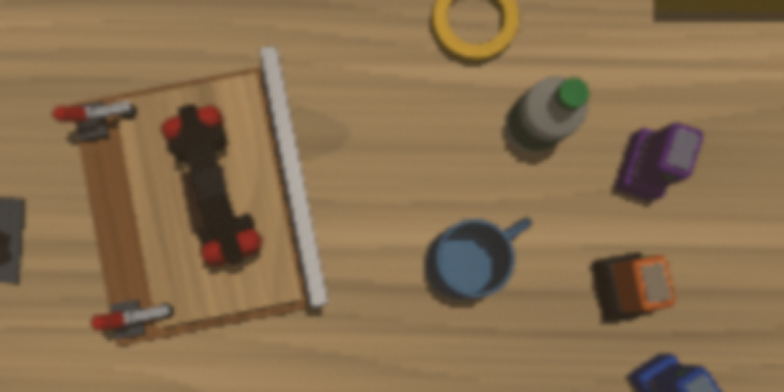

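View pics/scenecrop.png

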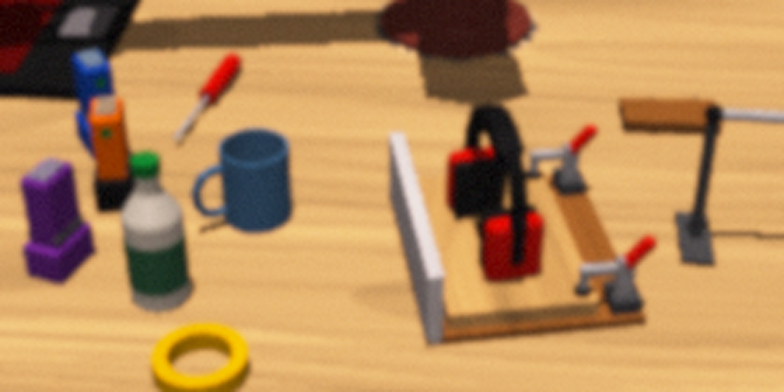

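The crops show the ears astride the pocket, with the orange scanner's grey screen at crop (655,283), near the mug. I'll now refine these measurements.

```bash
cat > m2.py <<'E'
from h import *
Q={}
for n in("scene","top"):
    f=np.load(f"{n}0.npz");p=f["p"];W=cloud(n,f["d"]);hsv=cv2.cvtColor(p,cv2.COLOR_RGB2HSV)
    z=W[...,2];x=W[...,0];y=W[...,1];S=hsv[...,1];H=hsv[...,0];V=hsv[...,2]
    print(n)
    m=(x>.35)&(x<.72)&(y>-.12)&(y<.06)&(abs(z-.085)<.006)&(S<70)
    k,l,st,ce=cv2.connectedComponentsWithStats(m.astype(np.uint8),connectivity=8);i=1+st[1:,4].argmax();q=W[l==i]
    print("fence",len(q),line(q[:,:2]),rect(q[:,:2]))
    m=(x>.45)&(x<.68)&(y>-.0)&(y<.12)&(z>.172); q=W[m]; print("crown",len(q),line(q[:,:2]),rect(q[:,:2]),np.percentile(q[:,2],[50,95]))
    m=(x>.4)&(x<.72)&(y>-.05)&(y<.16)&(z>.09)&(z<.14)&(H<10)&(S>120);q=W[m];print("cups red",len(q),rect(q[:,:2]))
    m=(x>.4)&(x<.72)&(y>-.05)&(y<.16)&(z>.09);q=W[m];print("ears all",len(q),rect(q[:,:2]))
    m=(abs(x-.463)<.06)&(abs(y+.355)<.05)&(z>.112)&(z<.14); q=W[m]; print("scan top",len(q),q.mean(0),rect(q[:,:2]),np.percentile(q[:,2],[5,50,95]))
    m=(abs(x-.463)<.07)&(abs(y+.355)<.06)&(z>.035)&(z<.045); q=W[m]; print("foot top",len(q),rect(q[:,:2]))
    m=(abs(x-.463)<.07)&(abs(y+.355)<.06)&(z>.02); q=W[m]; print("scan all",len(q),rect(q[:,:2]))
    m=(x>.3)&(x<.6)&(y>.22)&(y<.5)&(z>.15)&(z<.18); q=W[m];print("barmid",line(q))
E
python3 m2.py
```

```text
scene
fence 310 (array([ 0.5799, -0.0227]), array([-0.9777, -0.2099]), array([-0.118, -0.116,  0.134,  0.142])) (array([568.4, -25. ]), array([259.8,  16.5]), 12.1)
crown 147 (array([0.5636, 0.0571]), array([-0.9357, -0.3528]), array([-0.03 , -0.027,  0.035,  0.044])) (array([556.4,  56.5]), array([73.3, 28.2]), 18.0) [0.17920684 0.18281783]
cups red 218 (array([516.4,  67.7]), array([122.1, 230.8]), 73.2)
ears all 783 (array([513.9,  69.2]), array([123.9, 237. ]), 74.1)
scan top 103 [ 0.47034009 -0.3604316   0.11825123] (array([ 468.7, -361.6]), array([49.9, 32.9]), 14.7) [0.11364792 0.11874064 0.12179867]
foot top 72 (array([ 444.1, -369.8]), array([116.2,  45. ]), 16.5)
scan all 486 (array([ 443.3, -370.3]), array([118. ,  45.8]), 17.3)
barmid (array([0.5105, 0.3753, 0.1634]), array([0.0358, 0.9994, 0.    ]), array([-0.109, -0.106,  0.105,  0.109]))
top
fence 548 (array([ 0.5649, -0.0263]), array([-0.9772, -0.2124]), array([-0.13 , -0.125,  0.123,  0.128])) (array([566.2, -26.2]), array([258.3,  16.1]), 12.2)
crown 289 (array([0.5543, 0.054 ]), array([-0.9468, -0.3217]), array([-0.038, -0.035,  0.035,  0.039])) (array([553.6,  53.7]), array([77.3, 26. ]), 18.4) [0.17923587 0.18293898]
cups red 211 (array([511.5,  65.7]), array([123.9, 231.9]), 73.6)
ears all 869 (array([535.9,  88.5]), array([168.7, 215.7]), 21.6)
scan top 235 [ 0.46508815 -0.36240189  0.11830121] (array([ 465.3, -363.6]), array([48.5, 33.5]), 11.5) [0.11292204 0.11854451 0.12253528]
foot top 122 (array([ 443. , -370.8]), array([110.8,  47.3]), 14.9)
scan all 559 (array([ 443.2, -370.5]), array([111.4,  47.7]), 14.9)
barmid (array([0.5063, 0.3724, 0.1653]), array([-0.0341, -0.9994,  0.0016]), array([-0.11 , -0.104,  0.105,  0.108]))
```

```bash
cat > plan.py <<'E'
# usage: plan.py x y z yawdeg : prints remaining shift in tool units (of 20 mm) and turn units
import sys,numpy as np
from scipy.spatial.transform import Rotation as R
from workcell import robot
s=robot.sense(); r=R.from_quat(s["orientation"]); M=r.as_matrix()
x,y,z,a=map(float,sys.argv[1:5]); a=np.radians(a)
G=np.array([[np.cos(a),np.sin(a),0],[np.sin(a),-np.cos(a),0],[0,0,-1]]).T.copy()
G=np.column_stack([[np.cos(a),np.sin(a),0],[np.sin(a),-np.cos(a),0],[0,0,-1]])
print("t",round(s["time"],2),"pos",s["tool_pos"].round(4),"yaw",np.degrees(np.arctan2(M[1,0],M[0,0])).round(2),"tilt",np.degrees(np.arccos(-M[2,2])).round(2),
"w",round(s["width"],4),"ff",round(s["finger_force"],1),"F",s["contact_force"].round(1),"j6",s["joints"][5].round(2))
print("units",((M.T@(np.array([x,y,z])-s["tool_pos"]))/.02).round(2),"turn",((r.inv()*R.from_matrix(G)).as_rotvec()/np.pi).round(4))
E
python3 plan.py .555 .055 .25 18.3
```

```text
t 0.1 pos [ 0.1544 -0.605   0.2179] yaw 14.31 tilt 0.11 w 0.0854 ff 0.0 F [-0.9  0.3  0.3] j6 -0.12
units [ 27.57 -27.03  -1.55] turn [-0.0006 -0.0001 -0.0222]
```

Call:
arm_command:
  targets: [0.9,-0.9,-0.3,0,0,0,-1,0.9,-0.9,-0.3,0,0,0,-1,0.9,-0.9,-0.3,0,0,0,-1,0.9,-0.9,-0.3,0,0,0,-1,0.9,-0.9,-0.3,0,0,0,-1]

```text
time: 0.52
tool_pos: [0.2198, -0.4948, 0.2486]
orientation: [0.992, 0.124, -0.0, -0.001]
contact_force: [0.5, -0.0, 0.1]
width: 0.0854
finger_force: 0.0
```

Call:
arm_command:
  targets: [1,-0.98,0,0,0,0,-1,1,-0.98,0,0,0,0,-1,1,-0.98,0,0,0,0,-1,1,-0.98,0,0,0,0,-1,1,-0.98,0,0,0,0,-1]

```text
time: 0.93
tool_pos: [0.2924, -0.375, 0.2484]
orientation: [0.992, 0.124, -0.0, -0.0]
contact_force: [-0.5, -0.8, 0.4]
width: 0.0854
finger_force: 0.0
```

Call:
arm_command:
  targets: [1,-0.98,0,0,0,0,-1,1,-0.98,0,0,0,0,-1,1,-0.98,0,0,0,0,-1,1,-0.98,0,0,0,0,-1,1,-0.98,0,0,0,0,-1]

```text
time: 1.35
tool_pos: [0.3651, -0.2553, 0.2485]
orientation: [0.992, 0.124, -0.0, -0.0]
contact_force: [1.0, 0.3, 0.1]
width: 0.0853
finger_force: 0.0
```

Call:
arm_command:
  targets: [1,-0.98,0,0,0,0,-1,1,-0.98,0,0,0,0,-1,1,-0.98,0,0,0,0,-1,1,-0.98,0,0,0,0,-1,1,-0.98,0,0,0,0,-1]

```text
time: 1.77
tool_pos: [0.4377, -0.1357, 0.2486]
orientation: [0.992, 0.125, -0.0, -0.0]
contact_force: [0.7, -0.2, 0.5]
width: 0.0858
finger_force: 0.0
```

Call:
arm_command:
  targets: [1,-0.98,0,0,0,0,-1,1,-0.98,0,0,0,0,-1,1,-0.98,0,0,0,0,-1,1,-0.98,0,0,0,0,-1,1,-0.98,0,0,0,0,-1]

```text
time: 2.18
tool_pos: [0.5104, -0.016, 0.2485]
orientation: [0.992, 0.125, -0.0, -0.0]
contact_force: [-0.6, -0.1, 0.7]
width: 0.0853
finger_force: 0.0
```

Call:
arm_command:
  targets: [1,-0.98,0,0,0,0,-1,1,-0.98,0,0,0,0,-1,1,-0.98,0,0,0,0,-1,0,0,0,0,0,-0.022,-1,0,0,0,0,0,0,-1]

```text
time: 2.6
tool_pos: [0.5537, 0.0556, 0.2481]
orientation: [0.987, 0.161, -0.001, -0.0]
contact_force: [-0.4, -0.2, -0.3]
width: 0.0852
finger_force: 0.0
```

```bash
python3 plan.py .555 .055 .176 18.3
```

```text
t 2.6 pos [0.5537 0.0556 0.2481] yaw 18.47 tilt 0.09 w 0.0852 ff 0.0 F [-0.4 -0.2 -0.3] j6 1.21
units [0.05 0.05 3.61] turn [-0.0002  0.0005  0.001 ]
```

Call:
arm_command:
  targets: [0.02,0.02,0.9,0,0,0,-1,0,0,0.9,0,0,0,-1,0,0,0.9,0,0,0,-1,0,0,0.9,0,0,0,-1,0,0,0,0,0,0,-1]

```text
time: 3.02
tool_pos: [0.5511, 0.0536, 0.1721]
orientation: [0.987, 0.158, -0.004, -0.001]
contact_force: [-0.1, -0.9, -0.0]
width: 0.0858
finger_force: 0.0
```

Call:
arm_command:
  targets: [0,0,0,0,0,0,1,0,0,0,0,0,0,1,0,0,0,0,0,0,1,0,0,0,0,0,0,1,0,0,0,0,0,0,1]
  force: 50

```text
time: 3.43
tool_pos: [0.5549, 0.0541, 0.1784]
orientation: [0.987, 0.159, 0.001, 0.0]
contact_force: [-0.1, -0.6, 0.5]
width: 0.0256
finger_force: 0.0
```

Call:
arm_command:
  targets: [0,0,0,0,0,0,1,0,0,0,0,0,0,1,0,0,0,0,0,0,1,0,0,0,0,0,0,1,0,0,0,0,0,0,1]

```text
time: 3.85
tool_pos: [0.5542, 0.0542, 0.177]
orientation: [0.987, 0.159, -0.0, -0.0]
contact_force: [-0.1, 0.7, -0.0]
width: 0.0002
finger_force: 0.0
```

```bash
python3 - <<'E'
from workcell import eyes
import cv2,numpy as np
p,d=eyes.grab_frame("scene");np.savez("scene1.npz",p=p,d=d)
a=p[120:280,260:440]
q,e=eyes.grab_frame("top");np.savez("top1.npz",p=q,d=e)
b=q[110:270,220:400]
cv2.imwrite("pics/s1.png",cv2.resize(np.hstack([a,b]),None,fx=2.2,fy=2.2,interpolation=cv2.INTER_CUBIC)[:,:,::-1])
E
```

```text
(no output)
```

View pics/s1.png

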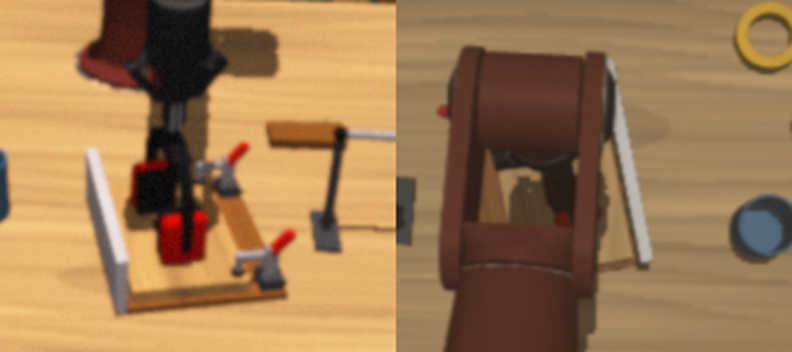

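The crop shows the ears still standing at about scene px (340,200), with the shut fingers ending near the crown top. So the grasp missed; I'll measure the finger tips and the crown.

```bash
python3 plan.py .555 .055 .23 18.3; python3 - <<'E'
from h import *
f=np.load("scene1.npz");W=cloud("scene",f["d"]);p=f["p"]
for v in range(158,200,2):
    print(v,[tuple((W[v,u]*1000).round().astype(int))+(int(p[v,u].mean()),) for u in range(330,352,4)])
E
```

```text
t 3.95 pos [0.5542 0.0542 0.1769] yaw 18.27 tilt 0.01 w 0.0001 ff 0.0 F [0.9 0.6 0.6] j6 1.22
units [ 0.05 -0.03 -2.65] turn [-0.      0.     -0.0001]
158 [(np.int64(549), np.int64(32), np.int64(246), 25), (np.int64(550), np.int64(43), np.int64(247), 21), (np.int64(572), np.int64(53), np.int64(259), 16), (np.int64(560), np.int64(64), np.int64(253), 11), (np.int64(566), np.int64(74), np.int64(257), 19), (np.int64(552), np.int64(85), np.int64(250), 19)]
160 [(np.int64(575), np.int64(32), np.int64(254), 24), (np.int64(553), np.int64(43), np.int64(242), 21), (np.int64(567), np.int64(53), np.int64(250), 17), (np.int64(567), np.int64(64), np.int64(251), 14), (np.int64(560), np.int64(75), np.int64(248), 18), (np.int64(561), np.int64(85), np.int64(248), 17)]
162 [(np.int64(575), np.int64(32), np.int64(248), 20), (np.int64(568), np.int64(43), np.int64(245), 11), (np.int64(568), np.int64(53), np.int64(245), 20), (np.int64(567), np.int64(64), np.int64(245), 12), (np.int64(563), np.int64(75), np.int64(243), 18), (np.int64(558), np.int64(86), np.int64(241), 22)]
164 [(np.int64(574), np.int64(32),
[... 4698 characters left out ...]
64(601), np.int64(79), np.int64(167), 38), (np.int64(433), np.int64(100), np.int64(61), 129)]
196 [(np.int64(504), np.int64(37), np.int64(96), 34), (np.int64(510), np.int64(49), np.int64(100), 31), (np.int64(598), np.int64(58), np.int64(158), 11), (np.int64(602), np.int64(68), np.int64(160), 22), (np.int64(601), np.int64(79), np.int64(160), 48), (np.int64(437), np.int64(100), np.int64(56), 102)]
198 [(np.int64(516), np.int64(37), np.int64(97), 17), (np.int64(516), np.int64(49), np.int64(97), 14), (np.int64(509), np.int64(61), np.int64(93), 11), (np.int64(607), np.int64(68), np.int64(157), 23), (np.int64(604), np.int64(79), np.int64(156), 39), (np.int64(432), np.int64(101), np.int64(46), 89)]
```

Call:
arm_command:
  targets: [0,0,-0.6,0,0,0,1,0,0,-0.6,0,0,0,1,0,0,-0.6,0,0,0,0.3,0,0,-0.6,0,0,0,0.3,0,0,-0.6,0,0,0,0.3]

```text
time: 4.37
tool_pos: [0.5547, 0.0541, 0.2394]
orientation: [0.987, 0.159, 0.001, 0.0]
contact_force: [-1.0, -0.1, -0.6]
width: 0.0299
finger_force: 0.0
```

Call:
arm_command:
  targets: [0,0,0,0,0,0,0.3,0,0,0,0,0,0,0.3,0,0,0,0,0,0,0.3,0,0,0,0,0,0,0.3,0,0,0,0,0,0,0.3]

```text
time: 4.78
tool_pos: [0.5537, 0.0542, 0.2359]
orientation: [0.987, 0.159, -0.001, -0.0]
contact_force: [0.1, -0.9, -0.1]
width: 0.0298
finger_force: 0.0
```

```bash
cat > tip.py <<'E'
from h import *
from workcell import robot
s=robot.sense();print(s["tool_pos"].round(4),s["width"].round(4))
p,d=eyes.grab_frame("scene");np.savez("scene2.npz",p=p,d=d);W=cloud("scene",d)
x,y,z=W[...,0],W[...,1],W[...,2]; t=s["tool_pos"]
m=(abs(x-t[0])<.03)&(abs(y-t[1])<.07)&(z>t[2]-.045)&(z<t[2]+.05)
for b in np.arange(-.045,.05,.005):
    k=m&(z-t[2]>=b)&(z-t[2]<b+.005); print(round(b,3),k.sum(), (W[k][:,:2].min(0)*1000).round(),(W[k][:,:2].max(0)*1000).round() if k.any() else 0) if k.any() else print(round(b,3),0)
E
python3 tip.py
```

```text
Traceback (most recent call last):
  File "tip.py", line 3, in <module>
    s=robot.sense();print(s["tool_pos"].round(4),s["width"].round(4))
                                                 ^^^^^^^^^^^^^^^^
AttributeError: 'float' object has no attribute 'round'
```

```bash
sed -i 's/s\["width"\].round(4)/s["width"]/' tip.py; python3 tip.py; python3 -c "
import numpy as np,cv2
p=np.load('scene2.npz')['p'][100:240,280:420];cv2.imwrite('pics/s2.png',cv2.resize(p,None,fx=4,fy=4,interpolation=cv2.INTER_CUBIC)[:,:,::-1])"
```

```text
[0.5537 0.0542 0.2359] 0.029808444896833496
-0.045 0
-0.04 0
-0.035 0
-0.03 0
-0.025 0
-0.02 0
-0.015 0
-0.01 0
-0.005 0
-0.0 0
0.005 0
0.01 2 [549.  37.] [557.  72.]
0.015 14 [545.  34.] [572.  80.]
0.02 21 [537.  34.] [573.  85.]
0.025 24 [543.  29.] [574.  84.]
0.03 21 [540.  28.] [572.  84.]
0.035 29 [538.  28.] [571.  87.]
0.04 27 [547.  28.] [572.  86.]
0.045 21 [545.  28.] [573.  86.]
```

View pics/s2.png

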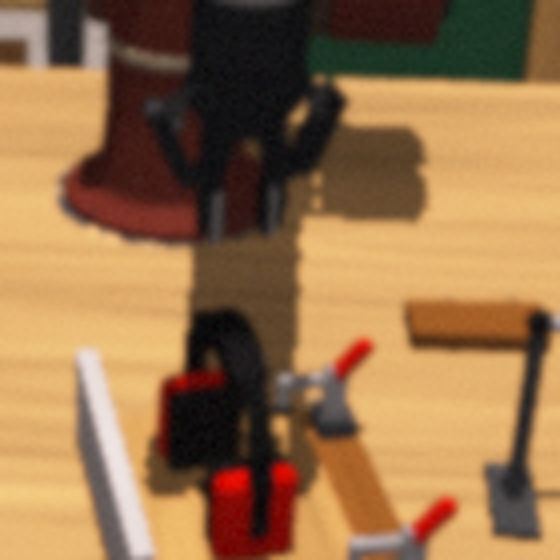

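The tips measured about 13 mm above the reported TCP, so the pads closed above the crown. The ears weren't touched. I'll check the lateral offset too.

```bash
python3 - <<'E'
from h import *
W=cloud("scene",np.load("scene2.npz")["d"]); t=np.array([.5537,.0542,.2359]); a=np.radians(18.3)
D=W-t; X=D[...,0]*np.cos(a)+D[...,1]*np.sin(a); Y=D[...,0]*np.sin(a)-D[...,1]*np.cos(a); Z=D[...,2]
for lo,hi in((.015,.02),(.02,.03),(.03,.04),(.08,.1)):
    m=(abs(X)<.06)&(abs(Y)<.08)&(Z>lo)&(Z<hi); print(lo,m.sum(),np.percentile(X[m],[5,50,95]).round(4),np.sort(Y[m])[[0,2,-3,-1]].round(4))
E
python3 plan.py .5537 .0542 .152 18.3
```

```text
0.015 14 [-0.0029  0.0091  0.0142] [-0.0237 -0.0212  0.0194  0.0226]
0.02 45 [-0.0055  0.0084  0.0139] [-0.0302 -0.0284  0.0252  0.0256]
0.03 50 [-0.0078  0.0069  0.013 ] [-0.0327 -0.0287  0.026   0.0265]
0.08 236 [-0.008   0.0125  0.0194] [-0.0643 -0.0616  0.0571  0.0589]
t 4.83 pos [0.5538 0.0542 0.236 ] yaw 18.27 tilt 0.1 w 0.0295 ff 0.0 F [ 0.9  0.2 -0.2] j6 1.22
units [ 0.  -0.   4.2] turn [-0.0002  0.0005 -0.0002]
```

Call:
arm_command:
  targets: [0,0,0.3,0,0,0,-1,0,0,0.3,0,0,0,-1,0,0,0.3,0,0,0,-1,0,0,0.3,0,0,0,-1,0,0,0.3,0,0,0,-1]

```text
time: 5.25
tool_pos: [0.554, 0.0542, 0.2059]
orientation: [0.987, 0.159, -0.0, -0.0]
contact_force: [0.8, -0.0, -0.2]
width: 0.0854
finger_force: 0.0
```

Call:
arm_command:
  targets: [0,0,0.7,0,0,0,-1,0,0,0.7,0,0,0,-1,0,0,0.7,0,0,0,-1,0,0,0.4,0,0,0,-1,0,0,0.2,0,0,0,-1]

```text
time: 5.67
tool_pos: [0.5528, 0.0542, 0.1501]
orientation: [0.987, 0.159, -0.002, -0.0]
contact_force: [0.9, -0.4, -0.5]
width: 0.0856
finger_force: 0.0
```

Call:
arm_command:
  targets: [0,0,0,0,0,0,1,0,0,0,0,0,0,1,0,0,0,0,0,0,1,0,0,0,0,0,0,1,0,0,0,0,0,0,1]
  force: 50

```text
time: 6.08
tool_pos: [0.5548, 0.0541, 0.154]
orientation: [0.987, 0.159, 0.001, 0.0]
contact_force: [-0.0, -0.1, 7.8]
width: 0.0257
finger_force: 10.8
```

Call:
arm_command:
  targets: [0,0,0,0,0,0,1,0,0,0,0,0,0,1,0,0,0,0,0,0,1,0,0,0,0,0,0,1,0,0,0,0,0,0,1]

```text
time: 6.5
tool_pos: [0.5551, 0.0539, 0.1542]
orientation: [0.987, 0.159, 0.001, 0.0]
contact_force: [1.0, -2.0, 5.8]
width: 0.0245
finger_force: 51.6
```

Call:
arm_command:
  targets: [0,0,-0.3,0,0,0,1,0,0,-0.6,0,0,0,1,0,0,-0.8,0,0,0,1,0,0,-0.9,0,0,0,1,0,0,-0.9,0,0,0,1]

```text
time: 6.92
tool_pos: [0.5532, 0.0544, 0.2229]
orientation: [0.987, 0.159, -0.001, -0.0]
contact_force: [-0.2, 0.4, -2.7]
width: 0.025
finger_force: 50.6
```

Call:
arm_command:
  targets: [0,0,-0.9,0,0,0,1,0,0,-0.9,0,0,0,1,0,0,-0.8,0,0,0,1,0,0,-0.5,0,0,0,1,0,0,-0.2,0,0,0,1]

```text
time: 7.33
tool_pos: [0.5546, 0.0543, 0.2909]
orientation: [0.987, 0.159, 0.001, 0.0]
contact_force: [-0.0, 0.7, -1.8]
width: 0.0247
finger_force: 50.7
```

```bash
python3 plan.py .508 .374 .29 -2; python3 - <<'E'
from h import *
from workcell import robot
t=robot.sense()["tool_pos"]
for n in("scene","top"):
    p,d=eyes.grab_frame(n);np.savez(f"{n}3.npz",p=p,d=d);W=cloud(n,d);x,y,z=[W[...,i] for i in range(3)]
    hsv=cv2.cvtColor(p,cv2.COLOR_RGB2HSV)
    m=(x>.4)&(x<.7)&(y>-.05)&(y<.16)&(z>.1)&(z<t[2]+.005); q=W[m];print(n,m.sum(),line(q[:,:2]),rect(q[:,:2]),q[:,2].min(),np.sort(q[:,2])[5])
p=np.load("scene3.npz")["p"][80:260,250:450];cv2.imwrite("pics/s3.png",cv2.resize(p,None,fx=3,fy=3,interpolation=cv2.INTER_CUBIC)[:,:,::-1])
E
```

```text
t 7.33 pos [0.5546 0.0543 0.2909] yaw 18.28 tilt 0.12 w 0.0247 ff 50.7 F [-0.   0.7 -1.8] j6 1.22
units [  2.8  -15.91   0.04] turn [ 0.     -0.0007  0.1127]
scene 1385 (array([0.5739, 0.0576]), array([-0.9412, -0.338 ]), array([-0.065, -0.06 ,  0.09 ,  0.097])) (array([557.3,  56.7]), array([161.1,  62.4]), 17.6) 0.16807773400730253 0.1690155812208144
top 185 (array([0.4933, 0.048 ]), array([0.038 , 0.9993]), array([-0.043, -0.041,  0.018,  0.021])) (array([491.7,  38.4]), array([63.5, 35.2]), 79.8) 0.17951579240863025 0.19044255431408375
```

View pics/s3.png

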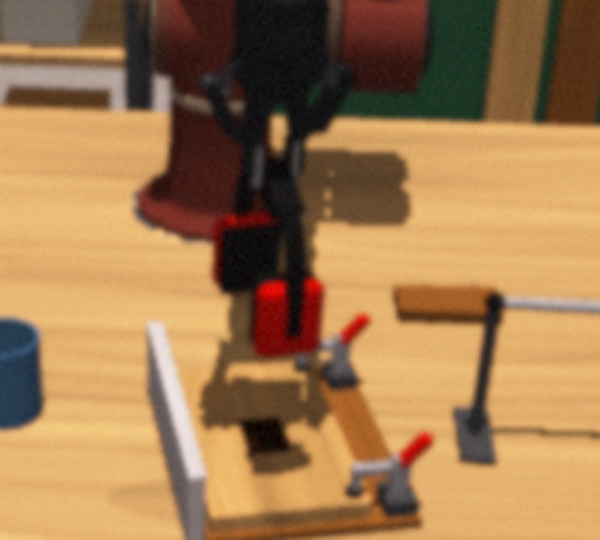

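The crop shows the ears gripped level, with the cups clear and the pocket at about scene px (338,225). Next I turn them and carry them to the bar.

Call:
arm_command:
  targets: [0,0,-0.3,0,0,0.028,1,0,0,-0.3,0,0,0.028,1,0,0,-0.3,0,0,0.028,1,0,0,-0.3,0,0,0.028,1,0,-0.9,0,0,0,0,1]

```text
time: 7.85
tool_pos: [0.5548, 0.0703, 0.3125]
orientation: [1.0, -0.02, -0.0, 0.001]
contact_force: [0.3, 0.4, -2.1]
width: 0.0246
finger_force: 50.7
```

Call:
arm_command:
  targets: [-0.2,-1,0,0,0,0,1,-0.2,-1,0,0,0,0,1,-0.2,-1,0,0,0,0,1,-0.2,-1,0,0,0,0,1,-0.2,-1,0,0,0,0,1]

```text
time: 8.27
tool_pos: [0.5371, 0.1735, 0.3108]
orientation: [1.0, -0.017, -0.002, 0.0]
contact_force: [0.6, -0.3, -2.4]
width: 0.0245
finger_force: 50.6
```

Call:
arm_command:
  targets: [-0.2,-1,0,0,0,0,1,-0.2,-1,0,0,0,0,1,-0.2,-1,0,0,0,0,1,-0.2,-1,0,0,0,0,1,-0.2,-1,0,0,0,0,1]

```text
time: 8.68
tool_pos: [0.5204, 0.2741, 0.3107]
orientation: [1.0, -0.016, -0.002, 0.001]
contact_force: [-0.1, -0.9, -1.8]
width: 0.0245
finger_force: 50.6
```

Call:
arm_command:
  targets: [-0.2,-1,0,0,0,0,1,-0.2,-1,0,0,0,0,1,-0.2,-1,0,0,0,0,1,-0.2,-1,0,0,0,0,1,-0.2,-1,0,0,0,0,1]

```text
time: 9.1
tool_pos: [0.5038, 0.3746, 0.3106]
orientation: [1.0, -0.016, -0.002, 0.001]
contact_force: [0.2, -0.2, -2.0]
width: 0.0247
finger_force: 50.7
```

```bash
python3 plan.py .5065 .373 .16 -2; python3 - <<'E'
from h import *
from workcell import robot
t=robot.sense()["tool_pos"]
for n in("scene","top"):
    p,d=eyes.grab_frame(n);np.savez(f"{n}4.npz",p=p,d=d);W=cloud(n,d);x,y,z=[W[...,i] for i in range(3)]
    m=(x>.38)&(x<.65)&(y>.25)&(y<.5)&(z>.185)&(z<t[2]+.005); q=W[m];print(n,m.sum(),line(q[:,:2]),rect(q[:,:2]),np.sort(q[:,2])[[0,5]])
    hsv=cv2.cvtColor(p,cv2.COLOR_RGB2HSV)
    m=(x>.5)&(x<.6)&(y>.02)&(y<.11)&(z<.04)&(z>.01)&(hsv[...,2]<75)
    if m.sum()>20:
        k,l,st,ce=cv2.connectedComponentsWithStats(m.astype(np.uint8));i=1+st[1:,4].argmax();q=W[l==i];print("pocket",len(q),rect(q[:,:2]),np.median(q[:,2]))
E
```

```text
t 9.1 pos [0.5038 0.3746 0.3106] yaw -1.88 tilt 0.21 w 0.0247 ff 50.7 F [ 0.2 -0.2 -2. ] j6 2.12
units [0.16 0.06 7.53] turn [0.0006 0.001  0.0006]
scene 1329 (array([0.5268, 0.371 ]), array([-0.9998, -0.0201]), array([-0.06 , -0.056,  0.094,  0.098])) (array([507.9, 371.4]), array([158.1,  62.8]), 3.4) [0.18773912 0.18952683]
pocket 114 (array([545.6,  63.1]), array([51.7, 35.5]), 15.0) 0.02409197974360555
top 1150 (array([0.4992, 0.3671]), array([-0.9998,  0.0211]), array([-0.082, -0.074,  0.074,  0.078])) (array([501.3, 373.8]), array([ 57.7, 159.4]), 86.9) [0.18894566 0.19378964]
pocket 244 (array([548.1,  61.4]), array([56.7, 36.1]), 11.9) 0.02341481278295232
```

Call:
arm_command:
  targets: [0.16,0,0.7,0,0,0,1,0,0,0.9,0,0,0,1,0,0,0.9,0,0,0,1,0,0,0.9,0,0,0,1,0,0,0.9,0,0,0,1]

```text
time: 9.62
tool_pos: [0.5077, 0.3722, 0.2238]
orientation: [1.0, -0.017, -0.001, 0.001]
contact_force: [0.5, -0.1, -2.8]
width: 0.0244
finger_force: 50.7
```

Call:
arm_command:
  targets: [0,0,0.8,0,0,0,1,0,0,0.7,0,0,0,1,0,0,0.6,0,0,0,1,0,0,0.5,0,0,0,1,0,0,0.2,0,0,0,1]

```text
time: 10.03
tool_pos: [0.5072, 0.373, 0.1684]
orientation: [1.0, -0.017, -0.001, 0.001]
contact_force: [-0.8, -0.6, -2.1]
width: 0.0247
finger_force: 50.7
```

Call:
arm_command:
  targets: [0,0,0.05,0,0,0,1,0,0,0.05,0,0,0,1,0,0,0.05,0,0,0,1,0,0,0.05,0,0,0,1,0,0,0,0,0,0,1]

```text
time: 10.45
tool_pos: [0.5083, 0.3741, 0.1677]
orientation: [1.0, -0.016, 0.001, -0.0]
contact_force: [-0.5, 0.5, -3.7]
width: 0.0248
finger_force: 50.7
```

Call:
arm_command:
  targets: [0,0,0.05,0,0,0,1,0,0,0.05,0,0,0,1,0,0,0.05,0,0,0,1,0,0,0.05,0,0,0,1,0,0,0,0,0,0,1]

```text
time: 10.87
tool_pos: [0.5078, 0.3738, 0.1626]
orientation: [1.0, -0.016, -0.0, 0.0]
contact_force: [-0.0, 0.4, -1.9]
width: 0.0251
finger_force: 50.7
```

Call:
arm_command:
  targets: [0,0,0.05,0,0,0,1,0,0,0.05,0,0,0,1,0,0,0.05,0,0,0,1,0,0,0,0,0,0,1,0,0,0,0,0,0,1]

```text
time: 11.28
tool_pos: [0.508, 0.3739, 0.1605]
orientation: [1.0, -0.016, 0.0, -0.0]
contact_force: [-0.8, -2.0, 1.0]
width: 0.0245
finger_force: 51.0
```

Call:
arm_command:
  targets: [0,0,0,0,0,0,0.3,0,0,0,0,0,0,0.2,0,0,0,0,0,0,0,0,0,0,0,0,0,-0.5,0,0,0,0,0,0,-0.5]
  force: 30

```text
time: 11.7
tool_pos: [0.508, 0.3739, 0.1601]
orientation: [1.0, -0.016, 0.0, -0.0]
contact_force: [-0.0, -0.3, -0.3]
width: 0.0638
finger_force: 0.0
```

Call:
arm_command:
  targets: [0,0,-0.3,0,0,0,-0.5,0,0,-0.9,0,0,0,-0.5,0,0,-0.9,0,0,0,-0.5,0,0,-0.9,0,0,0,-0.5,0,0,-0.9,0,0,0,-0.5]

```text
time: 12.12
tool_pos: [0.508, 0.3739, 0.2394]
orientation: [1.0, -0.016, 0.0, -0.0]
contact_force: [0.0, 0.2, -0.7]
width: 0.0644
finger_force: 0.0
```

```bash
python3 plan.py .467 -.3626 .26 12.5; python3 - <<'E'
from h import *
from workcell import robot
t=robot.sense()["tool_pos"]
for n in("scene","top"):
    p,d=eyes.grab_frame(n);np.savez(f"{n}5.npz",p=p,d=d);W=cloud(n,d);x,y,z=[W[...,i] for i in range(3)]
    m=(x>.38)&(x<.65)&(y>.3)&(y<.45)&(z>.05)&(z<.2); q=W[m];print(n,m.sum(),rect(q[:,:2]),np.sort(q[:,2])[[0,5,-5]])
p=np.load("scene5.npz")["p"][80:260,350:550];cv2.imwrite("pics/s5.png",cv2.resize(p,None,fx=3,fy=3,interpolation=cv2.INTER_CUBIC)[:,:,::-1])
E
```

```text
t 12.12 pos [0.508  0.3739 0.2394] yaw -1.89 tilt 0.02 w 0.0644 ff 0.0 F [ 0.   0.2 -0.7] j6 2.12
units [-0.83 36.87 -1.04] turn [-0.0001 -0.0001 -0.0799]
scene 1429 (array([513.6, 371.7]), array([144.4, 125.8]), 39.1) [0.05005946 0.05053236 0.19041463]
top 1272 (array([501.3, 369.1]), array([120.7, 144.5]), 48.1) [0.05023394 0.05154929 0.1896551 ]
```

View pics/s5.png

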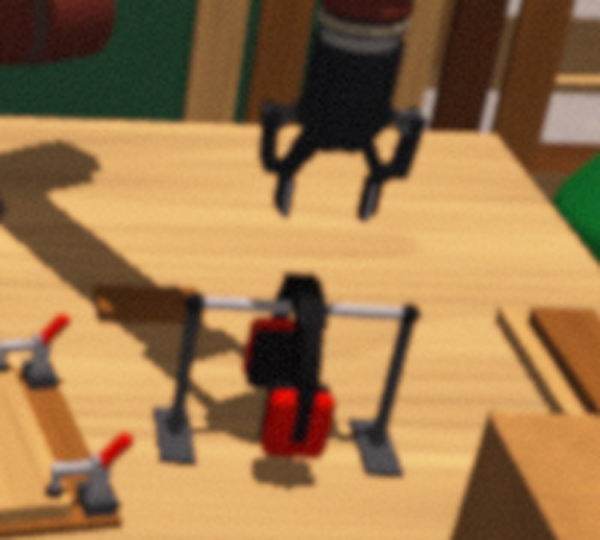

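The ears hang on the bar, one cup on each side, and have been let go. Now to the scanner.

Call:
arm_command:
  targets: [0,1,0,0,0,0,-0.5,0,1,0,0,0,0,-0.5,0,1,0,0,0,0,-0.5,0,1,0,0,0,0,-0.5,0,1,0,0,0,0,-0.5]

```text
time: 12.63
tool_pos: [0.5041, 0.2729, 0.2366]
orientation: [1.0, -0.016, -0.001, 0.0]
contact_force: [-0.5, 0.1, 0.0]
width: 0.0639
finger_force: 0.0
```

Call:
arm_command:
  targets: [0,1,0,0,0,0,-0.5,0,1,0,0,0,0,-0.5,0,1,0,0,0,0,-0.5,0,1,0,0,0,0,-0.5,0,1,0,0,0,0,-0.5]

```text
time: 13.05
tool_pos: [0.5007, 0.1729, 0.2367]
orientation: [1.0, -0.016, -0.001, 0.0]
contact_force: [0.3, -0.1, -0.4]
width: 0.064
finger_force: 0.0
```

Call:
arm_command:
  targets: [0,1,0,0,0,0,-0.5,0,1,0,0,0,0,-0.5,0,1,0,0,0,0,-0.5,0,1,0,0,0,0,-0.5,0,1,0,0,0,0,-0.5]

```text
time: 13.47
tool_pos: [0.4974, 0.0731, 0.2368]
orientation: [1.0, -0.016, -0.001, 0.0]
contact_force: [0.2, -0.5, 0.5]
width: 0.0642
finger_force: 0.0
```

Call:
arm_command:
  targets: [0,1,0,0,0,0,-0.5,0,1,0,0,0,0,-0.5,0,1,0,0,0,0,-0.5,0,1,0,0,0,0,-0.5,0,1,0,0,0,0,-0.5]

```text
time: 13.88
tool_pos: [0.4942, -0.0268, 0.2368]
orientation: [1.0, -0.016, -0.001, -0.0]
contact_force: [0.4, 0.1, -0.5]
width: 0.0643
finger_force: 0.0
```

Call:
arm_command:
  targets: [0,1,0,0,0,0,-0.5,0,1,0,0,0,0,-0.5,0,1,0,0,0,0,-0.5,0,1,0,0,0,0,-0.5,0,1,0,0,0,0,-0.5]

```text
time: 14.3
tool_pos: [0.4909, -0.1267, 0.2368]
orientation: [1.0, -0.016, -0.001, -0.0]
contact_force: [0.7, 0.8, -0.8]
width: 0.0639
finger_force: 0.0
```

Call:
arm_command:
  targets: [0,1,0,0,0,0,-0.5,0,1,0,0,0,0,-0.5,0,1,0,0,0,0,-0.5,0,1,0,0,0,0,-0.5,0,1,0,0,0,0,-0.5]

```text
time: 14.72
tool_pos: [0.4876, -0.2266, 0.2367]
orientation: [1.0, -0.017, -0.001, -0.0]
contact_force: [-0.1, -0.3, -1.1]
width: 0.0643
finger_force: 0.0
```

Call:
arm_command:
  targets: [-0.2,1,0,0,0,0,-0.5,-0.2,1,0,0,0,0,-0.5,-0.2,1,0,0,0,0,-0.5,-0.2,1,0,0,0,0,-0.5,0,1,0,0,0,0,-0.5]

```text
time: 15.13
tool_pos: [0.4679, -0.3259, 0.2367]
orientation: [1.0, -0.017, -0.001, -0.001]
contact_force: [-0.3, 0.2, 0.2]
width: 0.0639
finger_force: 0.0
```

Call:
arm_command:
  targets: [0,1,0,0,0,0,-0.5,0,0.8,0,0,0,-0.027,-0.5,0,0,0,0,0,-0.027,-0.5,0,0,0,0,0,-0.026,-0.5,0,0,0,0,0,0,-0.5]

```text
time: 15.55
tool_pos: [0.4672, -0.3613, 0.2366]
orientation: [0.994, 0.109, -0.001, -0.001]
contact_force: [0.5, -0.5, 0.8]
width: 0.0642
finger_force: 0.0
```

```bash
cat > scan.py <<'E'
from h import *
import sys
# orange/grey top of the scanner near given x y, above z0
x0,y0,z0,z1=map(float,sys.argv[1:5])
for n in("scene","top"):
    p,d=eyes.grab_frame(n);np.savez(f"{n}6.npz",p=p,d=d);W=cloud(n,d);x,y,z=[W[...,i] for i in range(3)];hsv=cv2.cvtColor(p,cv2.COLOR_RGB2HSV)
    m=(abs(x-x0)<.05)&(abs(y-y0)<.04)&(z>z0)&(z<z1);q=W[m]
    if m.sum()>5: print(n,m.sum(),q.mean(0).round(4),rect(q[:,:2]),np.percentile(q[:,2],[5,95]).round(4))
E
python3 scan.py .467 -.3626 .112 .14; python3 plan.py .467 -.3626 .062 12.5
```

```text
scene 104 [ 0.4707 -0.3596  0.118 ] (array([ 468.6, -361.9]), array([52.4, 32.8]), 12.6) [0.1125 0.1219]
top 161 [ 0.4653 -0.3583  0.1175] (array([ 465. , -362.6]), array([49.6, 32.5]), 11.6) [0.1128 0.1216]
t 15.65 pos [ 0.4674 -0.361   0.237 ] yaw 12.39 tilt 0.07 w 0.0641 ff 0.0 F [-0.7  0.5  0.5] j6 0.57
units [-0.03  0.08  8.75] turn [-0.0003  0.0002 -0.0006]
```

Call:
arm_command:
  targets: [0,0.07,0.8,0,0,0,-0.5,0,0,1,0,0,0,-0.5,0,0,1,0,0,0,-0.5,0,0,1,0,0,0,-0.5,0,0,1,0,0,0,-0.5]

```text
time: 16.07
tool_pos: [0.468, -0.3621, 0.1408]
orientation: [0.994, 0.108, -0.0, -0.0]
contact_force: [-0.5, -0.6, -0.2]
width: 0.0641
finger_force: 0.0
```

Call:
arm_command:
  targets: [0,0,1,0,0,0,-0.5,0,0,1,0,0,0,-0.5,0,0,1,0,0,0,-0.5,0,0,0.7,0,0,0,-0.5,0,0,0.2,0,0,0,-0.5]

```text
time: 16.48
tool_pos: [0.4665, -0.3608, 0.0606]
orientation: [0.994, 0.109, -0.002, -0.002]
contact_force: [-0.5, 0.5, -0.7]
width: 0.0642
finger_force: 0.0
```

Call:
arm_command:
  targets: [0,0,0,0,0,0,1,0,0,0,0,0,0,1,0,0,0,0,0,0,1,0,0,0,0,0,0,1,0,0,0,0,0,0,1]
  force: 60

```text
time: 16.9
tool_pos: [0.4688, -0.3633, 0.0655]
orientation: [0.994, 0.109, 0.001, 0.001]
contact_force: [-0.3, -1.0, 1.4]
width: 0.0333
finger_force: 61.7
```

Call:
arm_command:
  targets: [0,0,0,0,0,0,1,0,0,0,0,0,0,1,0,0,-0.1,0,0,0,1,0,0,-0.3,0,0,0,1,0,0,-0.5,0,0,0,1]

```text
time: 17.32
tool_pos: [0.4667, -0.3613, 0.0804]
orientation: [0.994, 0.109, -0.001, -0.002]
contact_force: [0.6, 0.3, -2.9]
width: 0.0338
finger_force: 61.4
```

Call:
arm_command:
  targets: [0,0,-0.9,0,0,0,1,0,0,-1,0,0,0,1,0,0,-1,0,0,0,1,0,0,-1,0,0,0,1,0,0,-0.9,0,0,0,1]

```text
time: 17.73
tool_pos: [0.468, -0.3625, 0.1798]
orientation: [0.994, 0.109, 0.0, 0.0]
contact_force: [-0.6, -0.3, -2.2]
width: 0.0336
finger_force: 61.3
```

```bash
python3 plan.py .548 .0624 .215 12.2; python3 - <<'E'
from h import *
from workcell import robot
t=robot.sense()["tool_pos"]
for n in("scene","top"):
    p,d=eyes.grab_frame(n);W=cloud(n,d);x,y,z=[W[...,i] for i in range(3)];hsv=cv2.cvtColor(p,cv2.COLOR_RGB2HSV)
    near=(abs(x-t[0])<.08)&(abs(y-t[1])<.08)
    m=near&(z>.07)&(z<.25)&(hsv[...,0]<18)&(hsv[...,1]>150);q=W[m];print(n,"orange",m.sum(),rect(q[:,:2]) if m.sum()>5 else 0,q[:,2].min() if m.any() else 0)
    m=near&(z>.06)&(z<.15);q=W[m];print("low",m.sum(),rect(q[:,:2]) if m.sum()>5 else 0,np.sort(q[:,2])[:4].round(4))
    if n=="scene": cv2.imwrite("pics/s7.png",cv2.resize(p[80:260,100:300],None,fx=3,fy=3,interpolation=cv2.INTER_CUBIC)[:,:,::-1])
E
```

```text
t 17.73 pos [ 0.468  -0.3625  0.1798] yaw 12.51 tilt 0.03 w 0.0336 ff 61.3 F [-0.6 -0.3 -2.2] j6 0.57
units [  8.51 -19.87  -1.77] turn [ 0.0001 -0.0001  0.0017]
scene orange 325 (array([ 476.7, -367.3]), array([46.6, 56.7]), 17.3) 0.15158217580529798
low 163 (array([ 475.6, -346.3]), array([37.2, 71.8]), 59.8) [0.1163 0.1164 0.1164 0.117 ]
top orange 36 (array([ 485.2, -348.5]), array([ 6.2, 16.3]), 29.2) 0.17753695622918375
low 78 (array([ 462.6, -342.7]), array([62.1,  4.3]), 9.9) [0.1204 0.1218 0.1223 0.1225]
```

View pics/s7.png

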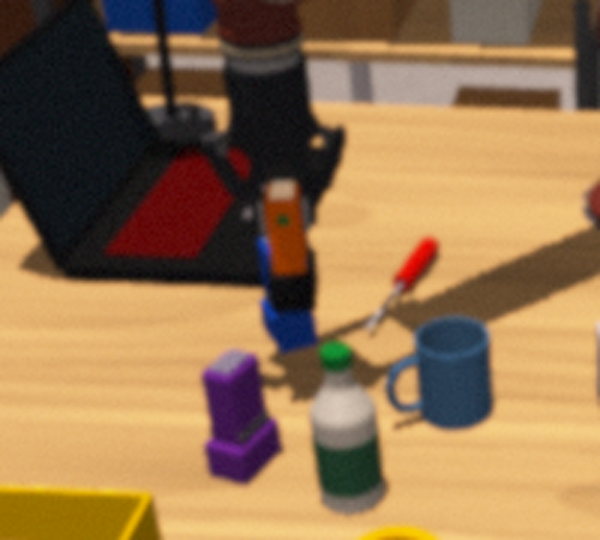

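The crop shows the scanner held upright, its foot clear of the bench. Carrying it over the fence.

Call:
arm_command:
  targets: [0.3,-0.7,-0.35,0,0,0,1,0.3,-0.7,-0.35,0,0,0,1,0.3,-0.7,-0.35,0,0,0,1,0.3,-0.7,-0.35,0,0,0,1,0.3,-0.7,-0.35,0,0,0,1]

```text
time: 18.25
tool_pos: [0.4822, -0.2856, 0.213]
orientation: [0.994, 0.109, -0.0, -0.0]
contact_force: [1.4, 0.1, -1.3]
width: 0.0333
finger_force: 61.4
```

Call:
arm_command:
  targets: [0.42,-1,0,0,0,0,1,0.42,-1,0,0,0,0,1,0.42,-1,0,0,0,0,1,0.42,-1,0,0,0,0,1,0.42,-1,0,0,0,0,1]

```text
time: 18.67
tool_pos: [0.5016, -0.1787, 0.2133]
orientation: [0.994, 0.109, 0.0, 0.0]
contact_force: [0.3, 0.2, -1.0]
width: 0.0333
finger_force: 61.5
```

Call:
arm_command:
  targets: [0.42,-1,0,0,0,0,1,0.42,-1,0,0,0,0,1,0.42,-1,0,0,0,0,1,0.42,-1,0,0,0,0,1,0.42,-1,0,0,0,0,1]

```text
time: 19.08
tool_pos: [0.5206, -0.072, 0.2133]
orientation: [0.994, 0.109, 0.0, -0.0]
contact_force: [0.1, 0.4, -2.3]
width: 0.0337
finger_force: 61.5
```

Call:
arm_command:
  targets: [0.42,-1,0,0,0,0,1,0.42,-1,0,0,0,0,1,0.42,-1,0,0,0,0,1,0.42,-1,0,0,0,0,1,0.42,-1,0,0,0,0,1]

```text
time: 19.5
tool_pos: [0.5397, 0.0347, 0.2133]
orientation: [0.994, 0.109, 0.0, -0.0]
contact_force: [-0.3, -0.0, -2.5]
width: 0.0331
finger_force: 61.5
```

Call:
arm_command:
  targets: [0.3,-0.6,0,0,0,0,1,0.2,-0.4,0,0,0,0,1,0.2,-0.3,0,0,0,0,1,0,0,0,0,0,0,1,0,0,0,0,0,0,1]

```text
time: 19.92
tool_pos: [0.5482, 0.0606, 0.213]
orientation: [0.994, 0.109, -0.0, 0.0]
contact_force: [-0.0, 0.6, -1.7]
width: 0.0332
finger_force: 61.5
```

```bash
cat > foot.py <<'E'
from h import *
from workcell import robot
t=robot.sense()["tool_pos"]; a=np.radians(12.2)
for n in("scene","top"):
    p,d=eyes.grab_frame(n);np.savez(f"{n}8.npz",p=p,d=d);W=cloud(n,d);x,y,z=[W[...,i] for i in range(3)];hsv=cv2.cvtColor(p,cv2.COLOR_RGB2HSV)
    D=W-t; X=D[...,0]*np.cos(a)+D[...,1]*np.sin(a); Y=-D[...,0]*np.sin(a)+D[...,1]*np.cos(a); Z=D[...,2]
    b=(abs(X)<.05)&(abs(Y)<.035)&(Z>-.075)
    m=b&(Z<-.025)
    if m.sum()>5: print(n,"foot",m.sum(),"X",np.sort(X[m])[[1,-2]].round(4),"Y",np.sort(Y[m])[[1,-2]].round(4),"zmin",np.sort(z[m])[:3].round(4),rect(W[m][:,:2]))
    m=b&(Z>-.02)&(Z<.08)&(hsv[...,0]<18)&(hsv[...,1]>140)
    if m.sum()>5: print(n,"orange",m.sum(),"X",np.sort(X[m])[[1,-2]].round(4),"Y",np.sort(Y[m])[[1,-2]].round(4))
E
python3 foot.py;python3 plan.py .548 .0624 .108 12.2
```

```text
scene foot 252 X [-0.031   0.0317] Y [-0.0203  0.0232] zmin [0.1487 0.15   0.15  ] (array([548. ,  62.6]), array([65.9, 44.6]), 11.9)
scene orange 343 X [-0.0226  0.025 ] Y [-0.0171  0.0199]
top foot 51 X [-0.0361 -0.0197] Y [-0.0101  0.0219] zmin [0.1503 0.1533 0.1566] (array([523.8,  55.2]), array([25.4, 47.2]), 34.2)
top orange 96 X [-0.0292 -0.0141] Y [-0.0162  0.0152]
t 20.02 pos [0.5481 0.0601 0.2129] yaw 12.45 tilt 0.03 w 0.0332 ff 61.5 F [-0.3 -1.  -2. ] j6 1.33
units [ 0.02 -0.12  5.25] turn [0.0001 0.0001 0.0014]
```

Call:
arm_command:
  targets: [0,-0.06,0.6,0,0,0,1,0,0,0.8,0,0,0,1,0,0,0.8,0,0,0,1,0,0,0.7,0,0,0,1,0,0,0.6,0,0,0,1]

```text
time: 20.43
tool_pos: [0.5471, 0.0615, 0.1407]
orientation: [0.994, 0.109, -0.001, -0.0]
contact_force: [-0.2, -0.2, -2.5]
width: 0.0334
finger_force: 61.5
```

Call:
arm_command:
  targets: [0,0,0.5,0,0,0,1,0,0,0.5,0,0,0,1,0,0,0.4,0,0,0,1,0,0,0.2,0,0,0,1,0,0,0.1,0,0,0,1]

```text
time: 20.85
tool_pos: [0.5477, 0.062, 0.1083]
orientation: [0.994, 0.109, -0.0, -0.0]
contact_force: [0.2, -1.0, -2.1]
width: 0.0335
finger_force: 61.5
```

Call:
arm_command:
  targets: [0,0,0,0,0,0,1,0,0,0,0,0,0,1,0,0,0,0,0,0,1,0,0,0,0,0,0,1,0,0,0,0,0,0,1]

```text
time: 21.27
tool_pos: [0.5483, 0.062, 0.1096]
orientation: [0.994, 0.109, 0.001, 0.0]
contact_force: [0.6, -0.8, -2.5]
width: 0.0335
finger_force: 61.5
```

```bash
python3 foot.py;python3 plan.py .548 .0624 .108 12.2; python3 -c "
import numpy as np,cv2
p=np.load('scene8.npz')['p'][90:270,290:510];cv2.imwrite('pics/s8.png',cv2.resize(p,None,fx=3,fy=3,interpolation=cv2.INTER_CUBIC)[:,:,::-1])"
```

```text
scene foot 224 X [-0.0288  0.0315] Y [-0.0201  0.024 ] zmin [0.045  0.0462 0.0469] (array([558. ,  54.2]), array([73.6, 38.1]), 50.5)
scene orange 311 X [-0.0227  0.026 ] Y [-0.0168  0.0199]
top foot 50 X [-0.036  -0.0122] Y [-0.0174  0.023 ] zmin [0.0475 0.049  0.053 ] (array([524.1,  58. ]), array([26.2, 45.9]), 24.5)
top orange 64 X [-0.029  -0.0207] Y [-0.0155  0.0155]
t 21.37 pos [0.5481 0.062  0.1093] yaw 12.51 tilt 0.03 w 0.0339 ff 61.5 F [ 0.5  1.2 -2.5] j6 1.33
units [-0.   -0.02  0.07] turn [ 0.     -0.0002  0.0017]
```

View pics/s8.png

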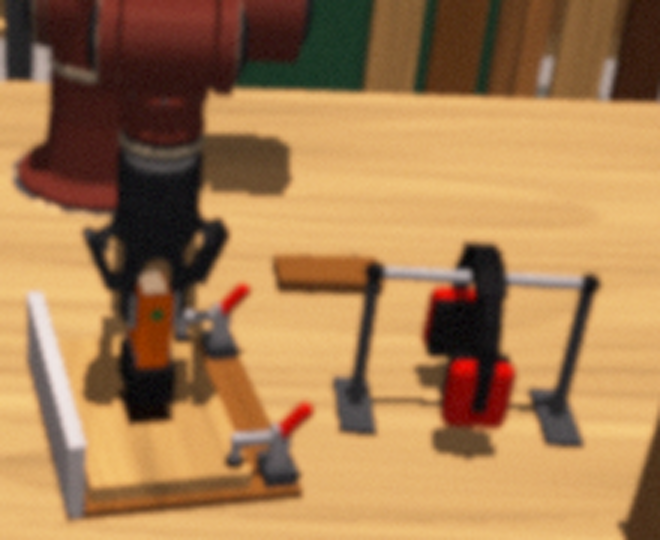

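The crop shows the scanner upright over the pocket, its foot about 17 mm above the panel, and the ears still hanging. Handing in.

```bash
python3 -c "
from workcell import job_done
print(job_done())"
```

```text
the job is handed in; nothing more can be done
None
```

The job is handed in (result not shown): the ear defenders hang by the headband on the bar, let go, and the scanner is held upright about 17 mm above the panel, within about 2 mm of the pocket centre and lined up with it.

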